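# Load-test a motorcycle battery in the drawer tester

## Robot

A 6-joint arm with a two-finger parallel gripper is mounted at the origin on the work surface. World frame = base frame: x ahead of the robot, y to its left, z up, the work surface at z = 0. Lengths are in m, angles in rad, forces in N, time in s.
With the tool pointing down it reaches from about 0.3 to 0.85 m from the base axis. Payload 5.4 kg.
Tool frame: the origin (TCP) lies midway between the tips of the shut fingers; the grasp point (between the pads) lies 19 mm behind it (robot.grip_point_offset is the distance from the TCP to the grasp point, in m); z points along the fingers, y is the line along which they close (so a half turn about z gives the same grasp; the last joint's range is limited). The gripper opens to 85 mm and grips with 20 to 120 N. Pads are 22 mm wide; open, the fingers measure 114 mm over their backs; the gripper's body (76 mm by 85 mm) begins 54 mm behind the grasp point. The pads swing forward as they close: fully open they stand 13 mm farther back than shut.
Start: joints at [-1.441, 0.158, 1.597, -0, 1.386, -0.21], TCP at [0.192, -0.542, 0.231] pointing down, gripper open.
Joint ranges: [-2.91, 2.91], [-0.94, 2.29], [0.18, 2.7], [-1.29, 4.43], [0.17, 2.64], [-3, 3]. Speed limits (rad/s): [2.57, 2.57, 3.14, 3.14, 3.14, 3.14].

## Interface

Orientations are given as a rotation vector (axis times angle).
In Python, from bench import robot, capture, camera_info, nets gives the robot as it stands.
- The arm moves only by the tool jog_arm, never from a script. Its argument "commands" is text: rows parted by semicolons, each of 7 numbers parted by spaces: the closure, from -1 (fully open) to 1 (shut), so that 0 is half open, then the shift along the tool's x, y, z in m, then the turn, a rotation vector about the tool's x, y, z in degrees. In form: grip x y z rx ry rz; .... A call has 1 to 8 rows; each row is the pose to reach, as a shift and turn from the pose commanded when the call began, along the tool's axes at that moment; what a row does not reach only later rows make up. A row lasts 1/12 s, in which the tool goes at most 41.7 mm and 7.16 degrees, less where a joint would pass 70% of its speed; a pose out of reach is approached as far as the arm can. A call with a gripper value outside its range is refused whole. The fingers move at their own pace and stop on an object; "squeeze" is the grip in N (left out, the last holds). Time passes only in rows, so rows that repeat a pose let the fingers close. It gives the time, the measured TCP pose, the force, the opening and the grip force at its end, in the units of the state.
- robot.read_state(): the state, without advancing time (a new reading comes with each control period).
- capture(name): name is "scene" or "top"; returns (picture, depth): 384x512x3 uint8, blue, green, red; 384x512 float32, m along the optical axis (not along the pixel's ray), 0 where there is no reading.
- camera_info(name): a dict with "fx", "fy", "cx", "cy" (pixels), "dist" ([k1, k2, p1, p2, k3] as OpenCV has them; the pictures are not rectified), "eye" and "orientation" of the camera in the world. Camera axes: x right, y down, z forward; pixel columns grow to the right and rows downward; lengths in m; the calibration is good to about 2 mm. A picture is of the moment at which its call begins. camera_info takes no time and is no camera call.
- robot.sign_off(): hands the job in; it is judged then, once.
Trained networks look in the newest picture that a camera, given by its name, has taken for a name from the list of things; names that differ only in an ending like _2 or _b are one class to them, and where a whole thing is asked for, a point or a joint stands for the part that bears it (a point fixed in the world has none). Each returns a list of dicts, best first, with "score" (0 to 1); they miss things now and then, are a little off and sometimes report something else, mostly with a low value. They report only what shows in the picture. A call takes as long as a camera call.
- nets.search_frame(query, camera): "rect" ([centre column, centre row, width, height] in pixels, round what is visible of it).
The state is a dict: "t": time; "joint_pos": joint angles; "joint_vel": joint speeds; "effort": joint torques, N m; "ee_pos": TCP position; "tcp_rot": TCP orientation; "contact_force": force on the tool from outside, world axes, zero at the start; "moment": the same for the moment, N m; "grip_width": finger opening in m; "gripper_force": force on a finger pad.
Only numpy, scipy, OpenCV 4.12 (cv2) and the standard library are available. Lean on these libraries where they do the work, as an engineer would, in place of code of your own. Each camera call takes 0.05 s, during which the arm holds its last target. There are 200 camera calls.

## Task

Load-test the blue motorcycle battery: the orange tray lies the wrong way round, so turn it end for end and start it nose first into the tester's guide rails, and with the tray still drawn out lower the battery gently into the pocket at its nose end, terminals towards the nose. Push the tray fully home, then press the yellow load paddle down to its stop, hold it there for about a second and let it spring back up. Leave the oil bottle, wrench, pen cup and carton where they are.

Things in the scene. Friction and masses are not known exactly. Their poses are not given: they have to be found in the camera images.
- tester: Grey battery tester fixed to the desk. Origin: desk level, centre of the rail mouth; +x is the way the tray slides in. Base plate 6 mm thick, 190 wide, x=-130 to 245 mm, carries the tray; x<0 is an open loading apron. Channel between two cheeks at x=0 to 138, inner faces y=+-74, 6 thick, tops z=46. Low flares (top z=15) widen the entry to y=+-84 at x=-30. Console x=138 to 245, top z=136.
- rail_lips (a point): Middle of the channel at x=25, z=14 mm of the tester, where steel lips begin and run inwards: they reach in to y=+-66.5 at z=14 to 17, over the tray's runners, so the tray cannot be dropped in from above, only slid in level from the mouth (2.5 mm side play, 3 mm height play).
- contact_hood (a point): Middle of the lower front edge of the black contact hood that juts from the console (x=104 to 138, y=+-75, z=108 to 130 mm in the tester's frame). The pocket of a tray that is home lies partly under it, so a battery goes into the tray while it is drawn out; it then passes under with 11 mm to spare.
- tray_grip (a point): Orange tray, 0.25 to 0.4 kg, 30 mm over its underside at the middle of its cross wall, near its balance; +x to the nose, z up. Wall 12 thick (x=+-6), black hand grip 60 wide in y, top 48 over the underside: pinch from above, fingers fore and aft; 50 free on both sides. Floor 143 wide, x=-72 to 70, edges are runners. Home: at x=64, y=0, z=36 mm, +x along the tester's +x. Starts nose away from the tester.
- tray_nose (a point): Middle of the tray's nose end, 70 mm ahead (+x) of tray_grip at the same height. A black tongue, 40 wide, stands out 12 mm more at the floor.
- tray_pocket (a point): Centre of the battery pocket's floor (5 mm above the tray's underside), 34.5 mm towards the nose from the tray's middle. Pocket 57 (x) by 121 (y) mm; side and nose walls reach 25 mm above this floor, the hand grip on the cross wall 43 mm. Axes as the tray's.
- tray_handle (a point): Middle of the steel bow handle, a 10 mm bar 80 long along y, 106 mm behind the tray's middle, 32 above its underside. It stands 29 mm clear of the black front plate (172 wide, 8 thick, x=-72 to -64, 12 to 50 mm over the underside), which is too wide for the cheeks: home is when it bears on their ends.
- battery_center (a point): Slim blue battery, black lid, 49 (x) by 113 (y) by 86 mm high, 0.35 to 0.55 kg, upright on the desk; its centre, 43 mm above its underside; +x to the side with the terminals. Grip it across the 49 mm, in the upper 35 mm so that the fingers stay clear of the tray's hand grip. In the pocket it has 4 mm play all round.
- battery_terminals (a point): Midpoint between the two brass terminals in notches at the top of the battery's +x side: 16.5 mm to +x of its centre and 37 mm above it.
- paddle_pad (a point): Point to press, on the yellow pad of the load paddle (68 wide, 108 long) beside the console, about x=155, y=-143, z=80 mm in the tester's frame. Hinge along the tester's y at x=235, z=55. The plate slopes up to the loading end by 0.22 rad at rest and is level at its stop: the point is then at z=63. 3 N starts it, about 7 N holds it at the stop; it springs back.
- load_paddle (a joint): Angle of the paddle: 0 up (rest), 0.22 rad pressed to its stop.
- oil_bottle: Black oil bottle with yellow label and red cap, 86 mm diameter, 210 mm high; origin at its underside. Bystander.
- wrench: Steel wrench, 150 mm long, lying on the desk. Bystander.
- pen_cup: Black pen cup, 80 mm diameter, pens up to 150 mm high; origin at its underside. Bystander.
- carton: Cardboard battery carton with blue bands, 75 x 150 x 110 mm high; origin at its underside. Bystander.

How it is judged:
By the outcome, as a careful person would: the job done as asked, in the order asked, and still so for the second after the job is handed in, with the robot touching nothing.
It also fails if it takes over 72 s, if anything falls off the work surface, if the arm or the gripper's body presses on something with over 40 N, if the wrist force passes 120 N, or if a joint passes its speed limit or range.

## Working session

There is one attempt and no reset: what is moved stays moved. The work goes in short steps, Python scripts to look and compute and a tool call to move; the robot and the scene stay as the last step left them, time stands still between calls to the robot, and variables do not carry over. Pictures are saved under pics/ and viewed, at most 10 in all, crops included, and the job is handed in when it is done.

Besides the shell and the picture viewer there is one more tool, called after "Request:" as name(argument=value, ...) on one line, values as JSON. jog_arm: Moves the arm, as the interface text tells. Its arguments: {"type":"object","properties":{"commands":{"type":"string"},"squeeze":{"type":"number"}},"required":["commands"]}

```bash
ls; mkdir -p pics
cat > h.py <<'E'
import numpy as np, cv2
from scipy.spatial.transform import Rotation as R
from bench import robot, capture, camera_info, nets
def cam(n):
    c=camera_info(n); K=np.array([[c['fx'],0,c['cx']],[0,c['fy'],c['cy']],[0,0,1.]])
    o=np.array(c['orientation'],float)
    M=R.from_rotvec(o).as_matrix() if o.size==3 else (o if o.shape==(3,3) else R.from_quat(o).as_matrix())
    return K,np.array(c['dist'],float),np.array(c['eye'],float),M
def cloud(n,depth):
    K,d,e,M=cam(n); h,w=depth.shape
    u,v=np.meshgrid(np.arange(w),np.arange(h))
    p=cv2.undistortPoints(np.stack([u,v],-1).reshape(-1,1,2).astype(float),K,d).reshape(h,w,2)
    P=np.dstack([p,np.ones((h,w))])*depth[...,None]
    X=P@M.T+e; X[depth<=0]=np.nan
    return X
def ray(n,uv,z):
    K,d,e,M=cam(n); p=cv2.undistortPoints(np.array(uv,float).reshape(-1,1,2),K,d).reshape(-1,2)
    D=np.c_[p,np.ones(len(p))]@M.T
    return e+D*((z-e[2])/D[:,2])[:,None]
def proj(n,X):
    K,d,e,M=cam(n); return cv2.projectPoints((np.atleast_2d(X)-e)@M,np.zeros(3),np.zeros(3),K,d)[0].reshape(-1,2)
E
python3 - <<'E'
from h import *
for n in('scene','top'):
    p,d=capture(n); np.save(n+'0.npy',d); cv2.imwrite(f'pics/{n}0.png',p)
    c=camera_info(n); print(n,{k:np.round(v,4).tolist() for k,v in c.items() if not isinstance(v,str)})
    for q in ('tester','tray_grip','battery_center','battery_terminals','paddle_pad','tray_nose','tray_handle'):
        print(q,[(round(r['score'],2),np.round(r['rect']).tolist()) for r in nets.search_frame(q,n)[:2]])
s=robot.read_state(); print(s['tcp_rot'],s['t'])
E
```

```text
pics
scene {'fx': 462.8353, 'fy': 462.8353, 'cx': 247.167, 'cy': 193.0507, 'dist': [-0.1747, 0.0, 0.0, 0.0, 0.0], 'eye': [0.9839, -0.7322, 1.4118], 'orientation': [-2.5098, -0.6281, 0.1975]}
tester [(0.67, [208.0, 246.0, 125.0, 112.0])]
tray_grip [(0.68, [249.0, 137.0, 55.0, 46.0]), (0.32, [310.0, 105.0, 40.0, 42.0])]
battery_center [(0.77, [293.0, 157.0, 32.0, 26.0]), (0.49, [249.0, 138.0, 52.0, 44.0])]
battery_terminals [(0.91, [294.0, 155.0, 32.0, 26.0]), (0.35, [310.0, 103.0, 44.0, 42.0])]
paddle_pad [(0.92, [163.0, 241.0, 26.0, 36.0])]
tray_nose [(0.88, [252.0, 137.0, 55.0, 44.0])]
tray_handle [(0.83, [251.0, 136.0, 57.0, 45.0])]
top {'fx': 388.2269, 'fy': 388.2269, 'cx': 254.0587, 'cy': 194.1223, 'dist': [-0.066, 0.0, 0.0, 0.0, 0.0], 'eye': [0.4188, -0.0123, 1.2361], 'orientation': [-2.1578, 2.1397, -0.1241]}
tester [(0.62, [317.0, 211.0, 127.0, 98.0]), (0.19, [171.0, 240.0, 68.0, 65.0])]
tray_grip [(0.75, [171.0, 240.0, 68.0, 61.0]), (0.73, [177.0, 176.0, 38.0, 40.0])]
battery_center [(0.98, [178.0, 176.0, 37.0, 37.0])]
battery_terminals [(0.58, [178.0, 174.0, 38.0, 36.0]), (0.18, [316.0, 212.0, 130.0, 98.0])]
paddle_pad [(0.6, [351.0, 242.0, 34.0, 22.0])]
tray_nose [(0.6, [169.0, 239.0, 64.0, 66.0])]
tray_handle [(0.82, [170.0, 240.0, 67.0, 62.0]), (0.26, [249.0, 135.0, 47.0, 14.0])]
[ 3.09624257e+00  5.31196974e-01 -1.33314759e-05] 0.8
```

View pics/top0.png

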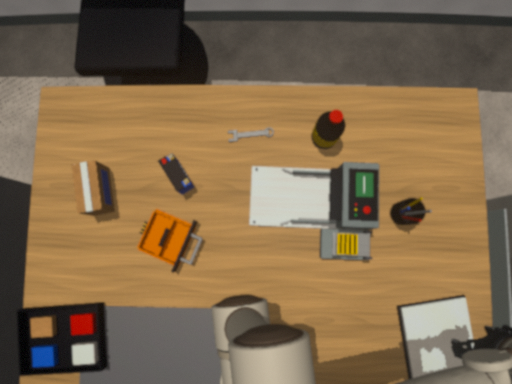

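View pics/scene0.png

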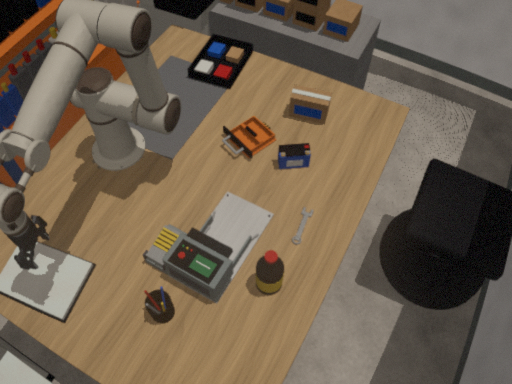

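Run:
```python
from h import *
T=cv2.imread('pics/top0.png');S=cv2.imread('pics/scene0.png')
z=lambda I,x,y,w,h,k:cv2.resize(I[y:y+h,x:x+w],None,fx=k,fy=k,interpolation=cv2.INTER_CUBIC)
a=z(T,130,140,95,140,4); b=z(S,215,100,100,75,4)
c=z(T,240,150,160,120,2.5);a=cv2.copyMakeBorder(a,0,40,0,0,cv2.BORDER_CONSTANT)
r=np.vstack([b,c]); r=r[:600]; a=a[:600]
cv2.imwrite('pics/crop0.png',np.hstack([a,r]))
X={n:cloud(n,np.load(n+'0.npy')) for n in('top','scene')}
def rect(name,P):
    (c,s,an)=cv2.minAreaRect((P[:,:2]*1000).astype(np.float32)); print(name,len(P),np.round(c,1),np.round(s,1),round(an,1),'z',np.round(np.nanmedian(P[:,2])*1000,1),'mean',np.round(P.mean(0)*1000,1))
for n in X:
    I=T if n=='top' else S; Y=X[n]
    hsv=cv2.cvtColor(I,cv2.COLOR_BGR2HSV)
    def sel(x0,y0,x1,y1,z0,z1,extra=True):
        g=np.mgrid[0:384,0:512]; 
        m=(g[1]>=x0)&(g[1]<x1)&(g[0]>=y0)&(g[0]<y1)&(Y[...,2]>z0)&(Y[...,2]<z1)&extra
        return Y[m]
    if n=='top': B=(155,150,200,200);Tr=(130,203,210,275);W=(245,160,395,265)
    else: B=(272,138,315,172);Tr=(215,112,278,165);W=(140,185,280,305)
    rect(n+' batt',sel(*B,.078,.095)); rect(n+' trayall',sel(*Tr,.012,.06)); rect(n+' traygrip',sel(*Tr,.042,.06,hsv[...,2]<70))
    rect(n+' orange',sel(*Tr,.0,.06,(hsv[...,1]>150)&(hsv[...,2]>120)&(hsv[...,0]<20)))
    rect(n+' console',sel(*W,.128,.145)); rect(n+' white',sel(*W,.0,.012,(hsv[...,1]<50)&(hsv[...,2]>150)))
    rect(n+' yellow',sel(*W,.03,.11,(hsv[...,1]>120)&(hsv[...,0]>20)&(hsv[...,0]<40)))
    rect(n+' desk',sel(*W,-.02,.02,hsv[...,1]>100))
```

```text
top batt 552 [634.9 248.4] [115.   49.7] 33.4 z 84.4 mean [632.7 248.6  84.5]
top trayall 901 [434.  269.3] [195.6 169.3] 66.5 z 33.0 mean [427.7 261.1  33.6]
top traygrip 104 [425.3 248.6] [ 73.7 159.1] 67.2 z 47.3 mean [422.1 234.8  47.7]
top orange 1656 [441.5 290.8] [149.8 151.7] 67.0 z 4.9 mean [440.8 290.6   9.8]
top console 2464 [ 564.6 -286.7] [141.8 187.4] 88.1 z 131.5 mean [ 563.1 -293.3  131.9]
top white 3999 [ 570.5 -108.2] [250.7 189.3] 87.8 z 5.0 mean [ 569.2 -101.5    5. ]
top yellow 452 [ 454.8 -343.4] [ 79.6 235.2] 24.7 z 78.1 mean [ 423.  -273.4   78.1]
top desk 5966 [ 525.9 -209.6] [336.  487.9] 0.3 z -1.0 mean [ 482.2 -200.5   -0.9]
scene batt 353 [632.6 251.3] [110.   58.5] 33.0 z 85.5 mean [633.9 248.8  85.6]
scene trayall 790 [431.8 269.5] [197.4 177. ] 68.5 z 31.5 mean [431.8 262.3  31.7]
scene traygrip 104 [426.3 249.3] [ 77.6 171.9] 67.5 z 48.9 mean [420.5 235.4  48.6]
scene orange 612 [434.8 293.5] [144.3 162.3] 66.6 z 7.6 mean [446.5 294.   13.4]
scene console 2578 [ 592.2 -279.3] [410.4 231.4] 41.9 z 133.8 mean [ 578.1 -288.9  134.2]
scene white 2220 [ 568.7 -118.8] [283.1 192.7] 88.4 z 6.8 mean [577.1 -77.4   6.7]
scene yellow 531 [ 601.7 -330.1] [422.9 191.9] 1.6 z 79.3 mean [ 554.4 -265.4   76.2]
scene desk 8013 [ 511. -180.] [513.4 462.9] 28.5 z 1.3 mean [ 495.  -170.2    1.4]
```

View pics/crop0.png

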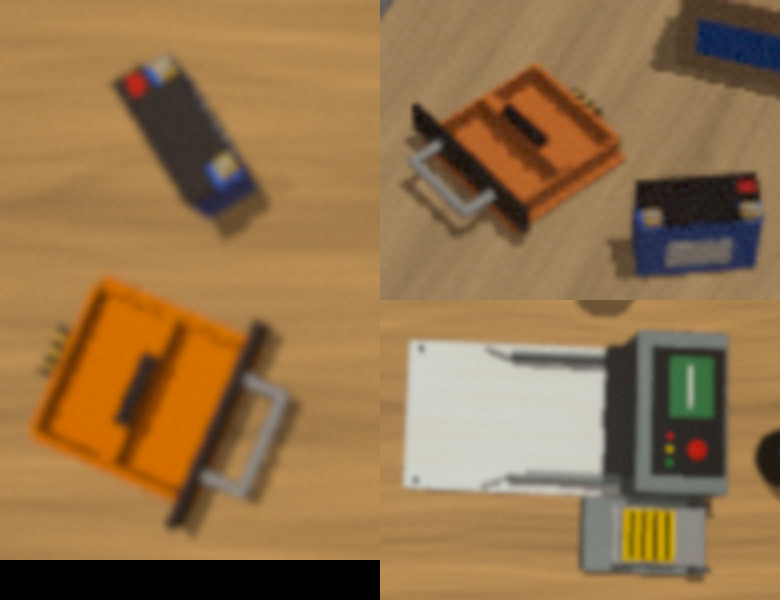

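The tray's nose and tongue point left in the top view, at about (140,230), yaw ≈67°. The battery terminals are on its right side, at about (171,157) and (186,181), yaw ≈-57°. The tester's +x points right in the image. Next I refine the fits and plan the first moves.

```bash
cat >> h.py <<'E'
def tdown(yaw_y):  # rotation matrix, tool down, tool y at yaw (deg)
    a=np.radians(yaw_y); y=np.array([np.cos(a),np.sin(a),0]); z=np.array([0,0,-1.]); return np.c_[np.cross(y,z),y,z]
def plan(steps,p=None,Rm=None):
    if p is None:
        s=robot.read_state(); p=np.array(s['ee_pos']); Rm=R.from_rotvec(s['tcp_rot']).as_matrix()
    for q,yaw in steps:
        R2=tdown(yaw); d=Rm.T@(np.array(q)-p); w=np.degrees(R.from_matrix(Rm.T@R2).as_rotvec())
        print('shift',np.round(d,4),'rot',np.round(w,2),'rows',max(np.linalg.norm(d)/.0417,np.linalg.norm(w)/7.16).round(1))
        p,Rm=np.array(q),R2
E
cat > fit.py <<'E'
from h import *
def tester(I):
    g=I.min(2).astype(float)
    # white plate edges: rows for top/bottom edges over columns, cols for left edge
    L=cv2.createLineSegmentDetector() if False else None
    def cross(v,rng,up=True,thr=None):
        a=v[rng[0]:rng[1]]; thr=(a.max()+a.min())/2
        b=a>thr; k=np.argmax(b) if up else len(a)-1-np.argmax(b[::-1])
        if up: i,j=k-1,k
        else: i,j=k,k+1
        return rng[0]+i+(thr-a[i])/(a[j]-a[i])
    top=[(c,cross(g[:,c],(158,185))) for c in range(256,280)]
    bot=[(c,cross(g[:,c],(205,238),False)) for c in range(256,280)]
    lef=[(cross(g[r],(238,265)),r) for r in range(174,220)]
    P=[ray('top',e,.006)[:,:2]*1000 for e in(top,bot,lef)]
    out=[]
    for p in P:
        vx,vy,x,y=cv2.fitLine(p.astype(np.float32),cv2.DIST_HUBER,0,.01,.01).ravel(); out.append((np.array([x,y]),np.array([vx,vy])))
    return out
if __name__=='__main__':
    I=cv2.imread('pics/top0.png')
    o=tester(I)
    for p,v in o: print(np.round(p,1),np.round(np.degrees(np.arctan2(v[1],v[0])),2))
    (pt,vt),(pb,vb),(pl,vl)=o
    X=cloud('top',np.load('top0.npy'))
    # console top
    # tray grip
    hsv=cv2.cvtColor(I,cv2.COLOR_BGR2HSV); m=np.zeros((384,512),np.uint8); m[225:248,155:178]=(hsv[225:248,155:178,2]<85)
    n,l,st,ce=cv2.connectedComponentsWithStats(m); k=1+np.argmax(st[1:,4]); print('grip blob',st[k],ce[k])
    vs=np.argwhere(l==k)[:,::-1]; W=ray('top',vs,.047)[:,:2]*1000; print(W.mean(0),cv2.minAreaRect(W.astype(np.float32)))
    print(proj('top',np.c_[W.mean(0)[None]/1000,[[.047]]]))
E
python3 fit.py
```

```text
[669.4 -37.8] 87.88
[478.3 -28.6] 88.34
[570.2  18. ] -1.92
grip blob [160 230  10  16  66] [164.27272727 237.42424242]
[436.48679519 278.25630124] ((436.58819580078125, 278.2637939453125), (12.035298347473145, 50.22478485107422), 67.58374786376953)
[[164.27356437 237.41988087]]
```

Run:
```python
from h import *
print(robot.grip_point_offset)
plan([((.45,0,.23),0),((.4375,.28,.15),67.3)])
```

```text
0.0187
shift [ 0.4243 -0.425   0.0013] rot [ 0.000e+00  1.000e-02 -7.053e+01] rows 14.4
shift [ 0.28   -0.0125  0.08  ] rot [  0.    0.  -67.3] rows 9.4
```

Request:
jog_arm(commands="0 0.2115 -0.2138 0 0 0 -35.5;0 0.2115 -0.2138 0 0 0 -35.5;0 0.2115 -0.2138 0 0 0 -35.5;0 0.2115 -0.2138 0 0 0 -35.5;0 0.2115 -0.2138 0 0 0 -35.5;0 0.2115 -0.2138 0 0 0 -35.5;0 0.2115 -0.2138 0 0 0 -35.5;0 0.2115 -0.2138 0 0 0 -35.5", squeeze=60)

```text
t: 1.47
ee_pos: [0.3213, -0.2655, 0.2312]
tcp_rot: [-2.783, -1.455, -0.003]
contact_force: [-0.2, -1.0, -0.3]
grip_width: 0.0426
gripper_force: 0.0
```

Request:
jog_arm(commands="0 0.2957 -0.0485 0 0 0 -35;0 0.2957 -0.0485 0 0 0 -35;0 0.2957 -0.0485 0 0 0 -35;0 0.2957 -0.0485 0 0 0 -35;0 0.2957 -0.0485 0 0 0 -35;0 0.2957 -0.0485 0 0 0 -35;0 0.2957 -0.0485 0 0 0 -35;0 0.2957 -0.0485 0 0 0 -35")

```text
t: 2.13
ee_pos: [0.4513, 0.0046, 0.2315]
tcp_rot: [-2.216, -2.227, -0.004]
contact_force: [0.3, 0.4, -0.8]
grip_width: 0.0428
gripper_force: 0.0
```

Request:
jog_arm(commands="0 0.14 -0.005 0.04 0 0 -33;0 0.14 -0.005 0.04 0 0 -33;0 0.14 -0.005 0.04 0 0 -33;0 0.14 -0.005 0.04 0 0 -33;0 0.14 -0.005 0.04 0 0 -33")

```text
t: 2.55
ee_pos: [0.4434, 0.1428, 0.1896]
tcp_rot: [-1.484, -2.765, 0.001]
contact_force: [0.2, -0.5, -0.1]
grip_width: 0.0426
gripper_force: 0.0
```

Request:
jog_arm(commands="0 0.1216 0.07 0.04 0 0 -34.3;0 0.1216 0.07 0.04 0 0 -34.3;0 0.1216 0.07 0.04 0 0 -34.3;0 0.1216 0.07 0.04 0 0 -34.3;0 0.1216 0.07 0.04 0 0 -34.3;0 0.1216 0.07 0.04 0 0 -34.3")

```text
t: 3.05
ee_pos: [0.4372, 0.2805, 0.1506]
tcp_rot: [-0.612, -3.08, 0.002]
contact_force: [0.7, -0.9, 0.4]
grip_width: 0.043
gripper_force: 0.0
```

Request:
jog_arm(commands="0 0 0 0.04 0 0 0;0 0 0 0.08 0 0 0;0 0 0 0.105 0 0 0;0 0 0 0.122 0 0 0;0 0 0 0.134 0 0 0;0 0 0 0.138 0 0 0;0 0 0 0.138 0 0 0;0 0 0 0.138 0 0 0")

```text
t: 3.72
ee_pos: [0.4387, 0.2801, 0.0145]
tcp_rot: [0.621, 3.078, 0.002]
contact_force: [-0.2, 0.5, -0.1]
grip_width: 0.0427
gripper_force: 0.0
```

Request:
jog_arm(commands="0.6 0 0 0 0 0 0;0.6 0 0 0 0 0 0;0.75 0 0 0 0 0 0;1 0 0 0 0 0 0;1 0 0 0 0 0 0;1 0 0 0 0 0 0;1 0 0 0 0 0 0")

```text
t: 4.3
ee_pos: [0.4389, 0.2807, 0.0149]
tcp_rot: [0.619, 3.077, 0.003]
contact_force: [0.1, 0.9, 6.1]
grip_width: 0.0113
gripper_force: 59.4
```

Run:
```python
from h import *
p,d=capture('scene'); a=cv2.resize(p[80:200,190:340],None,fx=4,fy=4)
cv2.imwrite('pics/g1.png',a); s=robot.read_state(); print(s['t'],s['ee_pos'],s['contact_force'],s['joint_pos'])
```

```text
4.35 [0.43893104 0.28072472 0.01492207] [-0.51392045  1.5626123   7.27013584] [ 3.36721440e-01  3.04959926e-01  1.89899531e+00  1.61553748e-04
  9.34272663e-01 -8.37384217e-01]
```

View pics/g1.png

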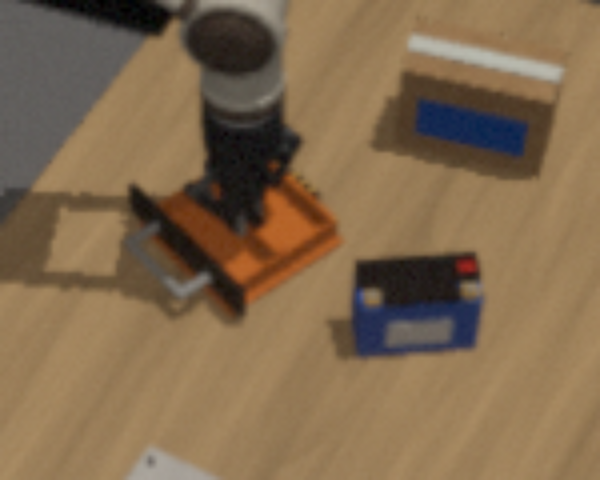

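Run:
```python
from h import *
plan([((.4389,.2807,.13),67.3),((.46,.22,.13),22),((.50,.15,.13),-23),((.54,.08,.13),-62),((.575,.006,.13),-91.95)],np.array((.4389,.2807,.0149)),tdown(67.3))
```

```text
shift [ 0.      0.     -0.1151] rot [0. 0. 0.] rows 2.8
shift [-0.0429 -0.0479  0.    ] rot [ 0.   0.  45.3] rows 6.3
shift [-0.0799  0.0109  0.    ] rot [ 0.  0. 45.] rows 6.3
shift [-0.0488  0.0642  0.    ] rot [ 0.  0. 39.] rows 5.4
shift [-0.0038  0.0818  0.    ] rot [ 0.    0.   29.95] rows 4.2
```

Request:
jog_arm(commands="1 0 0 -0.008 0 0 0;1 0 0 -0.03 0 0 0;1 0 0 -0.06 0 0 0;1 0 0 -0.09 0 0 0;1 0 0 -0.11 0 0 0;1 0 0 -0.115 0 0 0", squeeze=90)

```text
t: 4.85
ee_pos: [0.4392, 0.2807, 0.1321]
tcp_rot: [0.618, 3.075, 0.005]
contact_force: [0.9, -0.6, -2.7]
grip_width: 0.011
gripper_force: 88.4
```

Request:
jog_arm(commands="1 -0.003 -0.003 0 0 0 3;1 -0.008 -0.009 0 0 0 9;1 -0.014 -0.016 0 0 0 15;1 -0.021 -0.024 0 0 0 22;1 -0.028 -0.031 0 0 0 29;1 -0.035 -0.039 0 0 0 36;1 -0.04 -0.045 0 0 0 42;1 -0.0429 -0.0479 0 0 0 45.3")

```text
t: 5.52
ee_pos: [0.4572, 0.2181, 0.1264]
tcp_rot: [-1.763, -2.597, 0.005]
contact_force: [0.7, -0.7, -2.6]
grip_width: 0.0104
gripper_force: 88.2
```

Request:
jog_arm(commands="1 -0.01 0.001 0 0 0 6;1 -0.022 0.003 0 0 0 12;1 -0.034 0.005 0 0 0 18;1 -0.046 0.006 0 0 0 25;1 -0.058 0.008 0 0 0 32;1 -0.07 0.01 0 0 0 39;1 -0.0799 0.0109 0 0 0 45;1 -0.0799 0.0109 0 0 0 45")

```text
t: 6.18
ee_pos: [0.4979, 0.1477, 0.1267]
tcp_rot: [-2.623, -1.727, 0.004]
contact_force: [-0.8, 1.0, -3.9]
grip_width: 0.0108
gripper_force: 88.2
```

Request:
jog_arm(commands="1 -0.008 0.01 0 0 0 6;1 -0.016 0.021 0 0 0 13;1 -0.024 0.032 0 0 0 20;1 -0.033 0.043 0 0 0 27;1 -0.041 0.054 0 0 0 33;1 -0.0488 0.0642 0 0 0 39")

```text
t: 6.68
ee_pos: [0.5374, 0.0792, 0.1269]
tcp_rot: [-3.048, -0.757, 0.004]
contact_force: [0.3, -0.2, -2.9]
grip_width: 0.011
gripper_force: 88.2
```

Request:
jog_arm(commands="1 -0.001 0.015 0 0 0 6;1 -0.002 0.032 0 0 0 13;1 -0.003 0.05 0 0 0 20;1 -0.0035 0.066 0 0 0 25;1 -0.0038 0.077 0 0 0 28;1 -0.0038 0.0818 0 0 0 29.95;1 -0.0038 0.0818 0 0 0 29.95")

```text
t: 7.27
ee_pos: [0.5728, 0.0049, 0.127]
tcp_rot: [-3.141, 0.053, 0.004]
contact_force: [-0.0, -1.3, -3.4]
grip_width: 0.0109
gripper_force: 88.2
```

```bash
cat > snap.py <<'E'
from h import *
import sys
n=sys.argv[1]
for c in('scene','top'):
    p,d=capture(c); np.save(c+n+'.npy',d); cv2.imwrite(f'pics/{c}{n}.png',p)
s=robot.read_state(); print(s['t'],np.round(s['ee_pos'],4),np.round(s['tcp_rot'],3),np.round(s['contact_force'],1),s['grip_width'])
T=cv2.imread(f'pics/top{n}.png')[140:270,220:400]; S=cv2.imread(f'pics/scene{n}.png')[130:330,130:320]
cv2.imwrite(f'pics/c{n}.png',np.hstack([cv2.resize(T,(400,289)),cv2.resize(S,(275,289))]) if 0 else np.vstack([cv2.resize(T,(720,520))]))
E
python3 snap.py 2
```

```text
7.3667 [0.5724 0.0059 0.1271] [-3.14   0.05   0.004] [ 0.3 -0.2 -3. ] 0.010803567418368387
```

View pics/c2.png

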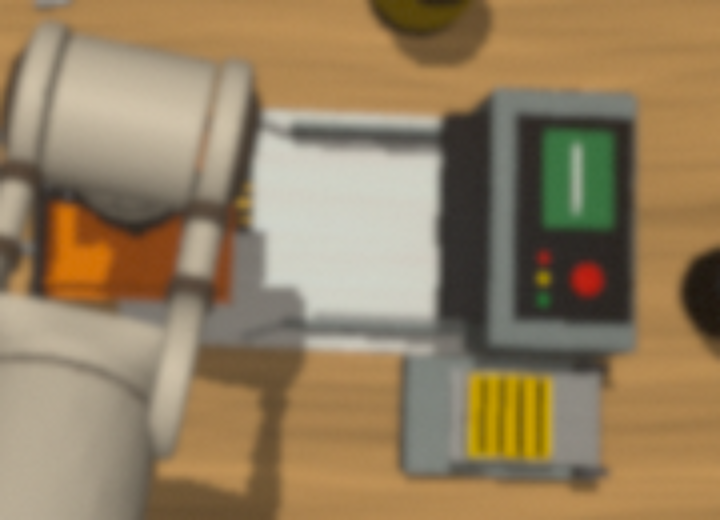

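```bash
cat >> h.py <<'E'
O=np.array([.5712,-.1121,0]); TY=np.radians(-91.95)
RT=np.array([[np.cos(TY),-np.sin(TY),0],[np.sin(TY),np.cos(TY),0],[0,0,1]])
def t2w(p): return O+RT@np.array(p)
def w2t(X): return (X-O)@RT
E
python3 - <<'E'
from h import *
s=robot.read_state(); print('tcp in tester',np.round(w2t(np.array(s['ee_pos']))*1000,1))
for c in('top','scene'):
    I=cv2.imread(f'pics/{c}2.png');h=cv2.cvtColor(I,cv2.COLOR_BGR2HSV)
    X=w2t(cloud(c,np.load(c+'2.npy')))*1000
    m=(h[...,1]>170)&(h[...,2]>70)&(h[...,0]<16)&(X[...,2]>90)&(X[...,2]<175)
    P=X[m]; P=P[(abs(P[:,1])<110)&(P[:,0]>-260)&(P[:,0]<0)]
    print(c,len(P)); 
    for a in range(3): print('xyz'[a],np.round(np.percentile(P[:,a],[0.5,2,10,50,90,98,99.5]),1))
    print('zhist',np.histogram(P[:,2],range(95,180,5))[0])
    hi=P[P[:,2]>P[:,2].max()-10]; print('top pts y',np.round(np.percentile(hi[:,1],[1,10,50,90,99]),1),'x',np.round(np.percentile(hi[:,0],[1,50,99]),1))
    # plane fit of tops/floor tilt
    for lo,hi_ in((112,122),(135,150)):
        Q=P[(P[:,2]>lo)&(P[:,2]<hi_)]
        if len(Q)>30: print(lo,len(Q),np.round(np.linalg.lstsq(np.c_[Q[:,:2],np.ones(len(Q))],Q[:,2],rcond=None)[0],4))
E
```

```text
tcp in tester [-118.    -2.8  127.1]
top 538
x [-178.2 -178.  -173.7 -131.7  -92.8  -51.8  -50.6]
y [-71.2 -70.2 -65.2 -42.9 -18.8  -8.8  -6.4]
z [110.9 111.9 113.7 116.5 142.9 148.6 152.8]
zhist [  0   0   0 138 259  13   8  14  24  41  36   2   2   1   0   0]
top pts y [-43.4 -38.7 -30.4 -28.5 -27.6] x [-175.6 -113.8 -108.4]
112 391 [-4.200000e-03  6.000000e-04  1.154534e+02]
135 101 [5.300e-03 9.630e-02 1.485e+02]
scene 1065
x [-184.9 -180.7 -167.7 -101.5  -51.5  -47.4  -46.6]
y [-62.5 -61.2 -53.4  21.1  63.4  67.5  69.6]
z [110.5 112.2 114.7 119.8 143.1 149.9 162.1]
zhist [  0   0   3 128 415 156  53  44  89 104  52  12   2   2   2   3]
top pts y [ 6.1  6.7  8.6 17.6 21.8] x [-136.6 -131.7 -118.2]
112 623 [-3.200000e-03  1.700000e-03  1.170272e+02]
135 245 [-2.15000e-02 -1.10000e-03  1.39823e+02]
```

```bash
python3 -c "
import cv2
I=cv2.imread('pics/scene2.png')[120:280,150:350];cv2.imwrite('pics/c2s.png',cv2.resize(I,None,fx=3.7,fy=3.7,interpolation=2))"
```

```text
(no output)
```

View pics/c2s.png

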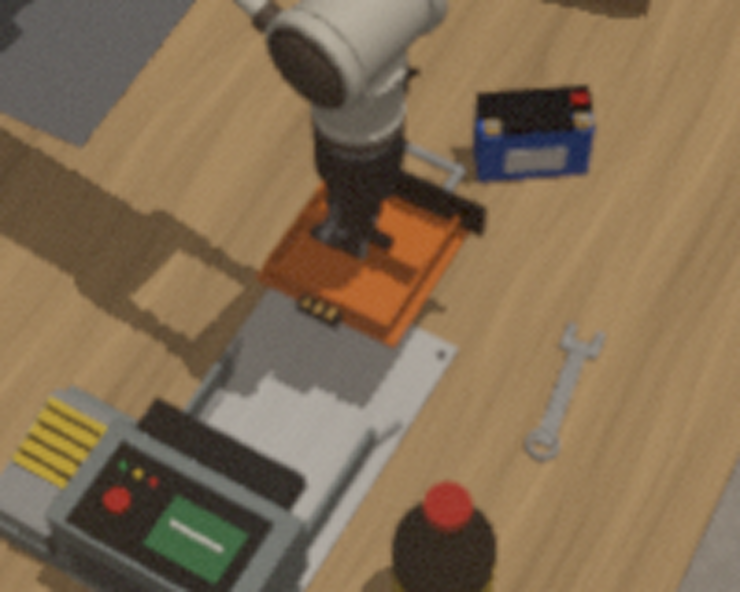

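Request:
jog_arm(commands="1 0 0 0.02 0 0 0;1 0 0 0.05 0 0 0;1 0 0 0.075 0 0 0;1 0 0 0.092 0 0 0;1 0 0 0.1 0 0 0;1 0 0 0.103 0 0 0;1 0 0 0.103 0 0 0;1 0 0 0.103 0 0 0")

```text
t: 8.03
ee_pos: [0.5745, 0.0053, 0.0266]
tcp_rot: [3.141, -0.053, 0.003]
contact_force: [0.3, -0.3, -3.4]
grip_width: 0.011
gripper_force: 88.2
```

```bash
python3 snap.py 3
python3 - <<'E'
from h import *
s=robot.read_state(); print('tcp in tester',np.round(w2t(np.array(s['ee_pos']))*1000,1))
import glob
for c in('top','scene'):
    I=cv2.imread(f'pics/{c}3.png');h=cv2.cvtColor(I,cv2.COLOR_BGR2HSV)
    X=w2t(cloud(c,np.load(c+'3.npy')))*1000
    org=(h[...,1]>170)&(h[...,2]>70)&(h[...,0]<16)
    m=org&(X[...,2]>0)&(X[...,2]<60)&(abs(X[...,1])<110)&(X[...,0]>-260)&(X[...,0]<0)
    P=X[m]; print(c,len(P))
    for xa in range(-180,-40,15):
        Q=P[(P[:,0]>xa)&(P[:,0]<xa+15)]
        if len(Q)>5: print(xa,np.round(np.percentile(Q[:,1],[0,2,98,100]),1),end=' ')
    print('nose',np.round(np.percentile(P[:,0],[98,99.5]),1))
    # white plate y limits & cheeks for same camera
    W=X[(h[...,1]<60)&(h[...,2]>110)&(X[...,2]<12)&(X[...,2]>0)&(X[...,0]>-125)&(X[...,0]<-5)&(abs(X[...,1])<105)]
    print('white y',np.round(np.percentile(W[:,1],[.5,99.5]),1),'xmin',W[:,0].min())
    C=X[(X[...,2]>40)&(X[...,2]<52)&(X[...,0]>30)&(X[...,0]<95)&(abs(X[...,1])<110)]
    for sg in(1,-1):
        Q=C[C[:,1]*sg>50]; print('cheek top y',sg,len(Q),np.round(np.percentile(Q[:,1],[5,50,95]),1) if len(Q) else '')
E
```

```text
8.1333 [0.5748 0.0051 0.027 ] [ 3.141 -0.054  0.005] [ 0.   0.2 -3. ] 0.010684868153315565
tcp in tester [-117.2   -0.4   27. ]
top 331
-180 [-45.4 -45.   -3.7  -3.6] -165 [-48.2 -48.1  -6.4  -5.7] -150 [-50.7 -50.2 -11.4  -9.1] -135 [-52.6 -50.  -23.9 -21.1] -120 [-57.6 -55.1 -27.  -23.2] -105 [-59.4 -54.8 -19.5 -16. ] -90 [-45.  -44.3 -13.8 -13.1] -60 [-62.5 -62.4 -35.2 -34.3] nose [-51.6 -49.8]
white y [-94.7  92.4] xmin -62.67747688528848
cheek top y 1 47 [72.4 75.2 78.3]
cheek top y -1 42 [-81.7 -78.5 -75.8]
scene 882
-180 [-7.  -5.9 69.4 71.4] -165 [-58.9  -1.4  70.1  70.8] -150 [-61.3 -60.3  69.7  70.2] -135 [-61.2 -59.3  69.6  70.6] -120 [-60.8 -58.   66.5  67.8] -105 [-59.5 -58.4  66.5  68.3] -90 [-60.5 -59.1  66.9  67.9] -75 [-59.4 -59.2  67.2  69. ] -60 [-64.5 -58.1  65.9  68.5] nose [-48.2 -46.9]
white y [-92.3  93.6] xmin -124.15713615534702
cheek top y 1 42 [72.2 77.1 79. ]
cheek top y -1 28 [-82.3 -77.8 -74.8]
```

```bash
python3 -c "
import cv2
I=cv2.imread('pics/scene3.png')[150:300,150:300];cv2.imwrite('pics/c3s.png',cv2.resize(I,None,fx=4,fy=4,interpolation=2))"
```

```text
(no output)
```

View pics/c3s.png

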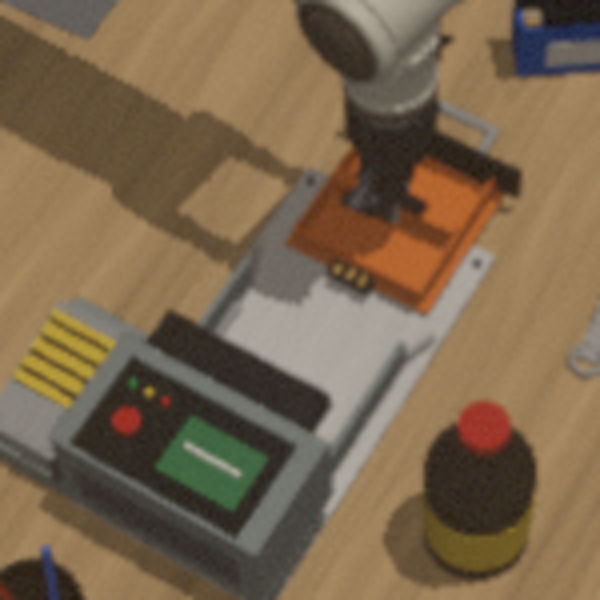

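Request:
jog_arm(commands="1 0 0 0.003 0 0 0;1 0 0 0.005 0 0 0;1 0 0 0.005 0 0 0;1 0 0 0.005 0 0 0")

```text
t: 8.47
ee_pos: [0.5743, 0.005, 0.0211]
tcp_rot: [3.141, -0.054, 0.003]
contact_force: [1.8, 1.6, 1.1]
grip_width: 0.0109
gripper_force: 89.0
```

Request:
jog_arm(commands="1 0 0 0.001 0 0 0;1 0 0 0.001 0 0 0;1 0 0 0.001 0 0 0")

```text
t: 8.72
ee_pos: [0.5743, 0.005, 0.021]
tcp_rot: [3.141, -0.054, 0.002]
contact_force: [-2.5, 0.1, 9.2]
grip_width: 0.011
gripper_force: 90.3
```

Request:
jog_arm(commands="1 0 0 -0.0012 0 0 0;1 0 0.005 -0.0012 0 0 0;1 0 0.015 -0.0012 0 0 0;1 0 0.025 -0.0012 0 0 0;1 0 0.035 -0.0012 0 0 0;1 0 0.045 -0.0012 0 0 0;1 0 0.053 -0.0012 0 0 0;1 0 0.055 -0.0012 0 0 0")

```text
t: 9.38
ee_pos: [0.572, -0.0517, 0.021]
tcp_rot: [3.141, -0.057, 0.001]
contact_force: [0.1, 4.4, 5.4]
grip_width: 0.0108
gripper_force: 89.7
```

Request:
jog_arm(commands="1 0 0.004 0 0 0 0;1 0 0.008 0 0 0 0;1 0 0.012 0 0 0 0;1 0 0.013 0 0 0 0")

```text
t: 9.72
ee_pos: [0.5715, -0.0638, 0.021]
tcp_rot: [-3.141, 0.056, -0.001]
contact_force: [0.9, 4.4, 5.8]
grip_width: 0.0107
gripper_force: 89.7
```

Request:
jog_arm(commands="1 0 0.004 0 0 0 0;1 0 0.008 0 0 0 0;1 0 0.013 0 0 0 0;1 0 0.018 0 0 0 0;1 0 0.023 0 0 0 0;1 0 0.028 0 0 0 0;1 0 0.028 0 0 0 0;1 0 0.028 0 0 0 0")

```text
t: 10.38
ee_pos: [0.5705, -0.0924, 0.021]
tcp_rot: [3.14, -0.056, 0.001]
contact_force: [0.9, 0.4, 4.9]
grip_width: 0.0106
gripper_force: 89.5
```

```bash
python3 snap.py 4
python3 - <<'E'
from h import *
s=robot.read_state(); p=np.array(s['ee_pos']); print('tcp in tester',np.round(w2t(p)*1000,1))
import cv2
I=cv2.imread('pics/scene4.png')[150:300,150:300];cv2.imwrite('pics/c4s.png',cv2.resize(I,None,fx=4,fy=4,interpolation=2))
E
```

```text
10.4833 [ 0.5705 -0.0924  0.021 ] [ 3.14e+00 -5.50e-02  1.00e-03] [ 0.3 -0.3  5.7] 0.010753719200242168
tcp in tester [-19.7  -1.4  21. ]
```

View pics/c4s.png

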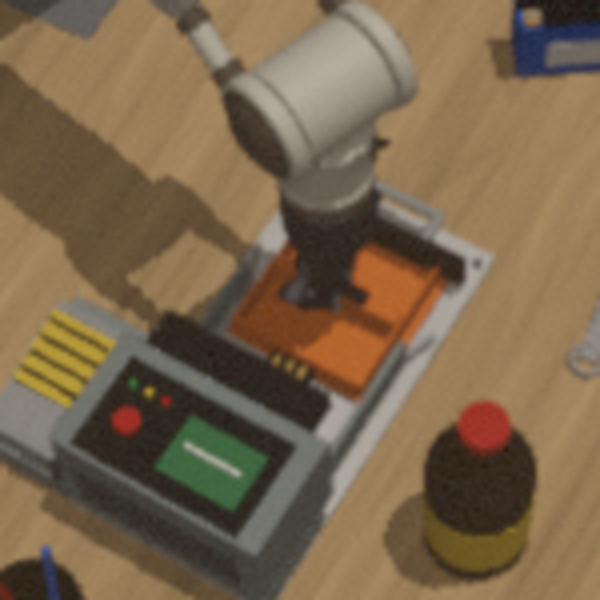

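Run:
```python
from h import *
plan([((.5705,-.0924,.15),-91.95),((.601,.08,.17),-74.3),((.634,.2487,.14),-56.6)],np.array((.5705,-.0924,.021)),tdown(-91.95))
```

```text
shift [ 0.     0.    -0.129] rot [0. 0. 0.] rows 3.1
shift [ 0.0246 -0.1733 -0.02  ] rot [  0.     0.   -17.65] rows 4.2
shift [ 0.0774 -0.1535  0.03  ] rot [  0.    0.  -17.7] rows 4.2
```

Request:
jog_arm(commands="0 0 0 0 0 0 0;0 0 0 0 0 0 0;0 0 0 0 0 0 0;0 0 0 0 0 0 0;0 0 0 0 0 0 0")

```text
t: 10.9
ee_pos: [0.5699, -0.0908, 0.0202]
tcp_rot: [-3.141, 0.054, 0.001]
contact_force: [0.2, -0.1, -0.3]
grip_width: 0.0428
gripper_force: 0.0
```

Request:
jog_arm(commands="0 0 0 -0.01 0 0 0;0 0 0 -0.035 0 0 0;0 0 0 -0.07 0 0 0;0 0 0 -0.11 0 0 0;0 0 0 -0.13 0 0 0")

```text
t: 11.32
ee_pos: [0.5724, -0.0915, 0.1564]
tcp_rot: [3.139, -0.054, 0.011]
contact_force: [0.4, -0.4, -0.2]
grip_width: 0.0425
gripper_force: 0.0
```

Request:
jog_arm(commands="-1 0.006 -0.04 -0.005 0 0 -4;-1 0.0246 -0.1733 -0.02 0 0 -17.65;-1 0.0246 -0.1733 -0.02 0 0 -17.65;-1 0.0246 -0.1733 -0.02 0 0 -17.65;-1 0.0246 -0.1733 -0.02 0 0 -17.65;-1 0.0246 -0.1733 -0.02 0 0 -17.65")

```text
t: 11.82
ee_pos: [0.6011, 0.0846, 0.1717]
tcp_rot: [-3.111, -0.435, -0.003]
contact_force: [-0.4, -0.8, -0.9]
grip_width: 0.0853
gripper_force: 0.0
```

Request:
jog_arm(commands="-1 0.0774 -0.1535 0.03 0 0 -17.7;-1 0.0774 -0.1535 0.03 0 0 -17.7;-1 0.0774 -0.1535 0.03 0 0 -17.7;-1 0.0774 -0.1535 0.03 0 0 -17.7;-1 0.0774 -0.1535 0.03 0 0 -17.7;-1 0.0774 -0.1535 0.03 0 0 -17.7;-1 0.0774 -0.1535 0.03 0 0 -17.7")

```text
t: 12.4
ee_pos: [0.6339, 0.2488, 0.1403]
tcp_rot: [3.009, 0.901, -0.001]
contact_force: [0.0, 0.1, -0.1]
grip_width: 0.0857
gripper_force: 0.0
```

Run:
```python
from h import *
p,d=capture('scene'); np.save('scene5.npy',d); cv2.imwrite('pics/scene5.png',p)
s=robot.read_state(); print(s['ee_pos'],s['grip_width']); plan([((.634,.2487,.046),-56.6)])
X=cloud('scene',d); 
# tray location check: orange points in tester frame
h=cv2.cvtColor(p,cv2.COLOR_BGR2HSV); Y=w2t(X)*1000
P=Y[(h[...,1]>170)&(h[...,2]>70)&(h[...,0]<16)&(abs(Y[...,1])<80)&(Y[...,0]>-130)&(Y[...,0]<90)&(Y[...,2]<60)]
print(np.round(np.percentile(P,[1,50,99],axis=0),1))
D=Y[(h[...,2]<70)&(abs(Y[...,1])<40)&(abs(Y[...,0]+20)<22)&(Y[...,2]>47)&(Y[...,2]<62)]; print('grip top',len(D),np.round(np.percentile(D,[2,50,98],axis=0),1))
B=X[(X[...,2]>.075)&(X[...,2]<.095)&(abs(X[...,0]-.634)<.09)&(abs(X[...,1]-.249)<.09)]
print('batt',cv2.minAreaRect((B[:,:2]*1000).astype(np.float32)))
```

```text
[0.63412406 0.24817644 0.14071536] 0.08532362076828832
shift [ 0.0002 -0.0006  0.0947] rot [ 0.05  0.03 -0.12] rows 2.3
[[-85.8 -60.8   5.1]
 [-13.    0.5  14.8]
 [ 48.1  65.9  45.4]]
grip top 33 [[-20.4 -23.8  48.6]
 [-16.2   1.   53.3]
 [-11.6  26.7  60.8]]
batt ((634.2994384765625, 249.7019805908203), (111.56389617919922, 58.0212287902832), 36.2026252746582)
```

Request:
jog_arm(commands="-1 0 0 0.03 0 0 0;-1 0 0 0.06 0 0 0;-1 0 0 0.082 0 0 0;-1 0 0 0.092 0 0 0;-1 0 0 0.0945 0 0 0;-1 0 0 0.0945 0 0 0", squeeze=45)

```text
t: 12.95
ee_pos: [0.6341, 0.249, 0.0464]
tcp_rot: [3.01, 0.899, -0.0]
contact_force: [0.3, -0.4, 0.5]
grip_width: 0.0857
gripper_force: 0.0
```

Request:
jog_arm(commands="-0.5 0 0 0 0 0 0;-0.3 0 0 0 0 0 0;-0.1 0 0 0 0 0 0;0.2 0 0 0 0 0 0;0.2 0 0 0 0 0 0;0.2 0 0 0 0 0 0")

```text
t: 13.45
ee_pos: [0.635, 0.2506, 0.048]
tcp_rot: [3.009, 0.902, 0.004]
contact_force: [-1.9, 0.3, 6.4]
grip_width: 0.0487
gripper_force: 47.5
```

Run:
```python
from h import *
t=t2w((.014,-.001,.15)); print(t)
plan([((.635,.2506,.15),-56.6),((.605,.08,.15),-74.3),(t,-91.95),(t2w((.014,-.001,.115)),-91.95)],np.array((.635,.2506,.048)),tdown(-56.6))
```

```text
[ 0.5697242  -0.12605787  0.15      ]
shift [ 0.     0.    -0.102] rot [0. 0. 0.] rows 2.4
shift [-0.119   0.1259  0.    ] rot [ 0.   0.  17.7] rows 4.2
shift [-0.0897  0.1888  0.    ] rot [ 0.    0.   17.65] rows 5.0
shift [0.    0.    0.035] rot [0. 0. 0.] rows 0.8
```

Request:
jog_arm(commands="0.2 0 0 -0.008 0 0 0;0.2 0 0 -0.03 0 0 0;0.2 0 0 -0.06 0 0 0;0.2 0 0 -0.085 0 0 0;0.2 0 0 -0.098 0 0 0;0.2 0 0 -0.102 0 0 0")

```text
t: 13.95
ee_pos: [0.6351, 0.2507, 0.151]
tcp_rot: [3.009, 0.902, 0.007]
contact_force: [1.0, -0.0, -4.6]
grip_width: 0.0485
gripper_force: 48.0
```

Request:
jog_arm(commands="0.2 -0.008 0.009 0 0 0 1;0.2 -0.024 0.026 0 0 0 4;0.2 -0.044 0.047 0 0 0 7;0.2 -0.064 0.068 0 0 0 10;0.2 -0.084 0.089 0 0 0 13;0.2 -0.103 0.109 0 0 0 15.5;0.2 -0.119 0.1259 0 0 0 17.7")

```text
t: 14.53
ee_pos: [0.601, 0.0772, 0.1449]
tcp_rot: [-3.113, -0.423, 0.009]
contact_force: [0.8, 0.3, -4.3]
grip_width: 0.0484
gripper_force: 47.8
```

Request:
jog_arm(commands="0.2 -0.012 0.025 0 0 0 2.5;0.2 -0.025 0.053 0 0 0 5;0.2 -0.039 0.082 0 0 0 8;0.2 -0.053 0.111 0 0 0 11;0.2 -0.067 0.14 0 0 0 14;0.2 -0.079 0.166 0 0 0 16;0.2 -0.086 0.182 0 0 0 17;0.2 -0.0897 0.1888 0 0 0 17.65")

```text
t: 15.2
ee_pos: [0.5659, -0.1289, 0.1454]
tcp_rot: [-3.14, 0.061, 0.007]
contact_force: [-0.2, 1.0, -4.8]
grip_width: 0.0483
gripper_force: 48.0
```

Request:
jog_arm(commands="0.2 0 0 0.01 0 0 0;0.2 0 0 0.025 0 0 0;0.2 0 0 0.035 0 0 0;0.2 0 0 0.035 0 0 0;0.2 0 0 0.035 0 0 0")

```text
t: 15.62
ee_pos: [0.5672, -0.1248, 0.1112]
tcp_rot: [-3.139, 0.052, 0.005]
contact_force: [-1.1, -0.1, -4.0]
grip_width: 0.0481
gripper_force: 47.7
```

```bash
cat > chk.py <<'E'
from h import *
import sys
n=sys.argv[1]
p,d=capture('scene'); cv2.imwrite(f'pics/scene{n}.png',p); np.save(f'scene{n}.npy',d)
s=robot.read_state(); print(s['t'],'tcp tester',np.round(w2t(np.array(s['ee_pos']))*1000,1),s['tcp_rot'],s['grip_width'],np.round(s['contact_force'],1))
Y=w2t(cloud('scene',d))*1000; h=cv2.cvtColor(p,cv2.COLOR_BGR2HSV)
near=(abs(Y[...,1])<90)&(Y[...,0]>-130)&(Y[...,0]<100)
bl=near&(h[...,0]>100)&(h[...,0]<130)&(h[...,1]>120)
P=Y[bl]; print('blue',len(P),np.round(np.percentile(P,[1,5,50,95,99],axis=0),1).tolist())
o=Y[near&(h[...,1]>170)&(h[...,2]>70)&(h[...,0]<16)&(Y[...,2]<60)]; print('orange',np.round(np.percentile(o,[1,99],axis=0),1).tolist())
I=p[130:290,150:310];cv2.imwrite(f'pics/c{n}s.png',cv2.resize(I,None,fx=3.7,fy=3.7,interpolation=2))
E
python3 chk.py 6
```

```text
15.6667 tcp tester [ 13.3  -2.7 112.5] [-3.14052433e+00  5.23183651e-02  1.59203214e-03] 0.048364076934168665 [ 0.6  0.2 -3.8]
blue 18 [[16.7, 33.4, 85.3], [17.1, 35.3, 91.5], [31.3, 51.2, 135.8], [38.0, 53.5, 142.5], [38.3, 53.9, 143.1]]
orange [[-86.1, -61.3, 4.8], [48.9, 67.0, 42.8]]
```

View pics/c6s.png

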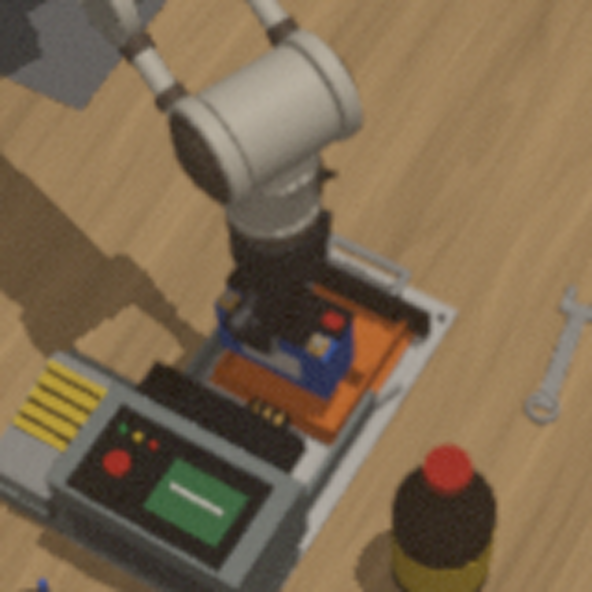

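Run:
```python
from h import *
p=cv2.imread('pics/scene6.png'); Y=w2t(cloud('scene',np.load('scene6.npy')))*1000
b=p.astype(int); bl=(b[...,0]>b[...,2]+25)&(b[...,0]>b[...,1]+10)
P=Y[bl&(abs(Y[...,1])<90)&(Y[...,0]>-40)&(Y[...,0]<70)&(Y[...,2]>60)&(Y[...,2]<155)]
print(len(P)); print(np.round(np.percentile(P,[0,2,10,50,90,98,100],axis=0),1))
F=P[P[:,2]<130]; f=F[abs(F[:,0]-np.median(F[:,0]))<6]; print('front face fit x=a*y+b',np.polyfit(f[:,1],f[:,0],1), np.round(np.percentile(f,[1,99],axis=0),1))
# same camera front/side for tray pocket: inner walls not; use runner edges
h=cv2.cvtColor(p,cv2.COLOR_BGR2HSV)
o=Y[(h[...,1]>170)&(h[...,2]>60)&(h[...,0]<16)&(abs(Y[...,1])<90)&(Y[...,0]>-90)&(Y[...,0]<80)&(Y[...,2]<60)]
w=o[(o[:,2]>31)&(o[:,2]<42)]; print('wall tops',len(w),np.round(np.histogram(w[:,1],np.arange(-75,80,5))[0]),np.round(np.percentile(w[w[:,1]>50][:,1],[5,50,95]),1),np.round(np.percentile(w[w[:,1]<-45][:,1],[5,50,95]),1))
nw=w[(abs(w[:,1])<50)&(w[:,0]>20)]; print('nose wall x',np.round(np.percentile(nw[:,0],[5,50,95]),1))
```

```text
141
[[  1.2 -57.2  66.4]
 [  5.7 -52.8  72.1]
 [ 13.4  13.7  82.1]
 [ 35.3  46.5 112.9]
 [ 38.7  53.4 138.9]
 [ 40.1  54.2 142.4]
 [ 41.1  54.8 143.5]]
front face fit x=a*y+b [-2.66938022e-02  3.68132563e+01] [[ 30.1 -54.6  69. ]
 [ 40.2  53.5 129.4]]
wall tops 124 [ 0  0  0  4  3  2  3  3  3  4  1  3  3  1  3  3  2  4  2  3  2  2  4  4
  6  9  8 40  2  0] [51.3 62.1 64.6] [-58.9 -52.8 -46.2]
nose wall x [41.7 45.4 48.2]
```

Request:
jog_arm(commands="0.2 0 0 0.008 0 0 0;0.2 0 0 0.016 0 0 0;0.2 0 0 0.024 0 0 0;0.2 0 0 0.032 0 0 0;0.2 0 0 0.039 0 0 0;0.2 0 0 0.044 0 0 0;0.2 0 0 0.047 0 0 0;0.2 0 0 0.047 0 0 0")

```text
t: 16.33
ee_pos: [0.5678, -0.1261, 0.0651]
tcp_rot: [-3.141, 0.054, 0.002]
contact_force: [-0.1, 0.7, -3.7]
grip_width: 0.0482
gripper_force: 47.9
```

Request:
jog_arm(commands="0.2 0 0 0.0015 0 0 0;0.2 0 0 0.003 0 0 0;0.2 0 0 0.003 0 0 0")

```text
t: 16.58
ee_pos: [0.5683, -0.1263, 0.063]
tcp_rot: [3.141, -0.054, 0.0]
contact_force: [0.5, 0.0, -4.8]
grip_width: 0.0484
gripper_force: 47.9
```

Request:
jog_arm(commands="0.2 0 0 0.001 0 0 0;0.2 0 0 0.002 0 0 0;0.2 0 0 0.0025 0 0 0;0.2 0 0 0.0025 0 0 0")

```text
t: 16.92
ee_pos: [0.5682, -0.1262, 0.0604]
tcp_rot: [-3.141, 0.054, 0.0]
contact_force: [-0.5, 0.6, -4.2]
grip_width: 0.0481
gripper_force: 47.9
```

Request:
jog_arm(commands="0.2 0 0 0.001 0 0 0;0.2 0 0 0.0015 0 0 0;0.2 0 0 0.0015 0 0 0")

```text
t: 17.17
ee_pos: [0.5684, -0.1263, 0.0592]
tcp_rot: [3.141, -0.054, 0.0]
contact_force: [0.7, -0.2, -4.0]
grip_width: 0.0488
gripper_force: 48.0
```

Request:
jog_arm(commands="0.2 0 0 0.001 0 0 0;0.2 0 0 0.001 0 0 0;0.2 0 0 0.001 0 0 0")

```text
t: 17.42
ee_pos: [0.5686, -0.1264, 0.0591]
tcp_rot: [3.141, -0.054, 0.0]
contact_force: [-5.0, 1.3, 6.0]
grip_width: 0.0487
gripper_force: 48.9
```

Request:
jog_arm(commands="0.2 0 0 0.001 0 0 0;0.2 0 0 0.001 0 0 0;0.2 0 0 0.001 0 0 0")

```text
t: 17.67
ee_pos: [0.5687, -0.1264, 0.0591]
tcp_rot: [3.141, -0.054, 0.0]
contact_force: [-7.9, 4.0, 13.0]
grip_width: 0.048
gripper_force: 49.7
```

Request:
jog_arm(commands="0.2 0 0 -0.0015 0 0 0;0 0 0 -0.0015 0 0 0;-0.3 0 0 -0.0015 0 0 0;-0.6 0 0 -0.0015 0 0 0;-0.6 0 0 -0.0015 0 0 0;-0.6 0 0 -0.0015 0 0 0")

```text
t: 18.17
ee_pos: [0.5685, -0.1264, 0.0585]
tcp_rot: [3.141, -0.054, 0.001]
contact_force: [-0.0, -0.4, 0.4]
grip_width: 0.0682
gripper_force: 0.0
```

Request:
jog_arm(commands="-0.6 0 0 -0.01 0 0 0;-0.6 0 0 -0.03 0 0 0;-0.6 0 0 -0.06 0 0 0;-0.6 0 0 -0.09 0 0 0;-0.6 0 0 -0.1 0 0 0;-0.6 0 0 -0.1 0 0 0")

```text
t: 18.67
ee_pos: [0.5708, -0.1274, 0.163]
tcp_rot: [3.138, -0.054, 0.012]
contact_force: [0.9, -0.5, 0.5]
grip_width: 0.0679
gripper_force: 0.0
```

Request:
jog_arm(commands="0.4 0 -0.03 0 0 0 0;0.4 0 -0.065 0 0 0 0;0.4 0 -0.1 0 0 0 0;0.4 0 -0.13 0 0 0 0;0.4 0 -0.14 0 0 0 0;0.4 0 -0.14 0 0 0 0;0.4 0 -0.14 0 0 0 0")

```text
t: 19.25
ee_pos: [0.5725, 0.0134, 0.1573]
tcp_rot: [3.141, -0.053, -0.003]
contact_force: [0.8, -0.4, -0.2]
grip_width: 0.0256
gripper_force: 0.0
```

```bash
python3 chk.py 7
python3 - <<'E'
from h import *
p=cv2.imread('pics/scene7.png'); Y=w2t(cloud('scene',np.load('scene7.npy')))*1000
T,d=capture('top'); cv2.imwrite('pics/top7.png',T)
bt=Y[(Y[...,2]>88)&(Y[...,2]<104)&(abs(Y[...,1])<75)&(Y[...,0]>-30)&(Y[...,0]<60)]
print('batt top',len(bt),np.round(np.percentile(bt,[1,50,99],axis=0),1).tolist())
g=p.astype(int); hd=Y[(Y[...,2]>30)&(Y[...,2]<50)&(abs(Y[...,1])<60)&(Y[...,0]>-145)&(Y[...,0]<-105)]
print('handle',len(hd),np.round(np.percentile(hd,[2,50,98],axis=0),1).tolist() if len(hd) else '')
plan([(t2w((-.1265,-.001,.021)),-91.95)])
E
```

```text
19.3 tcp tester [-124.7   -2.7  157.6] [ 3.14062412e+00 -5.49429541e-02 -2.10915470e-03] 0.02580724995930822 [-0.6 -0.3  0.8]
blue 17 [[18.5, -52.6, 37.3], [20.2, -52.6, 40.8], [33.2, 50.9, 83.0], [37.8, 54.2, 88.2], [39.0, 54.7, 88.5]]
orange [[-85.6, -61.7, 5.1], [49.0, 67.1, 42.7]]
batt top 465 [[-11.4, -55.7, 88.5], [14.9, 0.1, 97.0], [40.1, 55.0, 103.4]]
handle 82 [[-128.2, -39.7, 36.4], [-122.4, 3.5, 42.4], [-107.0, 45.8, 48.6]]
shift [ 0.0016 -0.0022  0.1369] rot [ 0.02  0.05 -0.1 ] rows 3.3
```

View pics/c7s.png

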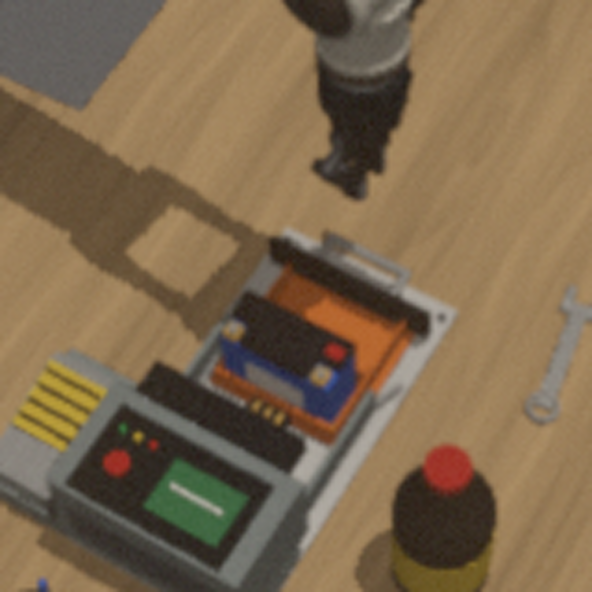

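Run:
```python
from h import *
Y=w2t(cloud('scene',np.load('scene7.npy')))*1000
hd=Y[(Y[...,2]>34)&(Y[...,2]<50)&(abs(Y[...,1])<30)&(Y[...,0]>-145)&(Y[...,0]<-100)]
print(np.histogram(hd[:,0],np.arange(-140,-98,3)),np.median(hd,axis=0))
fp=Y[(Y[...,2]>50)&(Y[...,2]<62)&(abs(Y[...,1])<60)&(Y[...,0]>-110)&(Y[...,0]<-70)]; print('plate top x',np.percentile(fp[:,0],[5,50,95]))
```

```text
(array([ 0,  0,  0,  1, 13, 16, 12,  0,  0,  0,  0,  0,  0]), array([-140, -137, -134, -131, -128, -125, -122, -119, -116, -113, -110,
       -107, -104, -101])) [-122.87149466    2.14107705   42.26823141]
plate top x [-90.38531454 -85.64329321 -81.2641232 ]
```

Request:
jog_arm(commands="0.4 0.0015 0 0.03 0 0 0;0.4 0.0015 0 0.065 0 0 0;0.4 0.0015 0 0.095 0 0 0;0.4 0.0015 0 0.115 0 0 0;0.4 0.0015 0 0.128 0 0 0;0.4 0.0015 0 0.135 0 0 0;0.4 0.0015 0 0.135 0 0 0;0.4 0.0015 0 0.135 0 0 0", squeeze=40)

```text
t: 20.02
ee_pos: [0.5755, 0.0129, 0.0245]
tcp_rot: [3.141, -0.055, 0.002]
contact_force: [0.7, 0.3, -0.5]
grip_width: 0.0256
gripper_force: 0.0
```

Request:
jog_arm(commands="0.6 0 0 0 0 0 0;0.8 0 0 0 0 0 0;1 0 0 0 0 0 0;1 0 0 0 0 0 0;1 0 0 0 0 0 0")

```text
t: 20.43
ee_pos: [0.5762, 0.0133, 0.0254]
tcp_rot: [3.14, -0.054, 0.005]
contact_force: [-0.6, 1.0, 6.6]
grip_width: 0.0082
gripper_force: 39.2
```

Request:
jog_arm(commands="1 0 0.003 0 0 0 0;1 0 0.008 0 0 0 0;1 0 0.014 0 0 0 0;1 0 0.02 0 0 0 0;1 0 0.026 0 0 0 0;1 0 0.032 0 0 0 0;1 0 0.037 0 0 0 0;1 0 0.04 0 0 0 0")

```text
t: 21.1
ee_pos: [0.5748, -0.0253, 0.0253]
tcp_rot: [-3.139, 0.055, -0.005]
contact_force: [0.3, 7.2, 6.4]
grip_width: 0.008
gripper_force: 39.5
```

Request:
jog_arm(commands="1 0 0.005 0 0 0 0;1 0 0.011 0 0 0 0;1 0 0.017 0 0 0 0;1 0 0.023 0 0 0 0;1 0 0.028 0 0 0 0;1 0 0.032 0 0 0 0;1 0 0.034 0 0 0 0;1 0 0.034 0 0 0 0")

```text
t: 21.77
ee_pos: [0.5736, -0.0596, 0.0254]
tcp_rot: [-3.14, 0.055, -0.005]
contact_force: [-0.4, 4.8, 7.3]
grip_width: 0.0087
gripper_force: 39.4
```

Friction is about 5–7 N. The remaining travel is about 10 mm.

Request:
jog_arm(commands="1 0 0.002 0 0 0 0;1 0 0.004 0 0 0 0;1 0 0.006 0 0 0 0;1 0 0.007 0 0 0 0;1 0 0.007 0 0 0 0")

```text
t: 22.18
ee_pos: [0.5734, -0.0661, 0.0254]
tcp_rot: [-3.139, 0.055, -0.005]
contact_force: [0.5, 7.2, 7.5]
grip_width: 0.0082
gripper_force: 39.5
```

Request:
jog_arm(commands="1 0 0.001 0 0 0 0;1 0 0.002 0 0 0 0;1 0 0.003 0 0 0 0;1 0 0.003 0 0 0 0")

```text
t: 22.52
ee_pos: [0.5733, -0.0688, 0.0254]
tcp_rot: [-3.139, 0.055, -0.005]
contact_force: [-0.2, 7.9, 7.4]
grip_width: 0.0083
gripper_force: 39.5
```

Request:
jog_arm(commands="1 0 0.001 0 0 0 0;1 0 0.002 0 0 0 0;1 0 0.003 0 0 0 0;1 0 0.003 0 0 0 0")

```text
t: 22.85
ee_pos: [0.5733, -0.0688, 0.0253]
tcp_rot: [-3.134, 0.056, -0.005]
contact_force: [1.6, 18.4, 10.7]
grip_width: 0.0083
gripper_force: 39.9
```

Request:
jog_arm(commands="1 0 0.001 0 0 0 0;1 0 0.002 0 0 0 0;1 0 0.002 0 0 0 0")

```text
t: 23.1
ee_pos: [0.5732, -0.0689, 0.0254]
tcp_rot: [-3.131, 0.056, -0.005]
contact_force: [2.9, 25.8, 11.7]
grip_width: 0.0083
gripper_force: 40.2
```

Request:
jog_arm(commands="1 0 -0.003 0 0 0 0;0.7 0 -0.003 0 0 0 0;0.4 0 -0.003 0 0 0 0;0.4 0 -0.003 0 0 0 0;0.4 0 -0.003 0 0 0 0")

```text
t: 23.52
ee_pos: [0.5715, -0.0728, 0.0234]
tcp_rot: [3.141, -0.055, -0.0]
contact_force: [-0.4, 0.2, -1.5]
grip_width: 0.0257
gripper_force: 0.0
```

Request:
jog_arm(commands="0.4 0 0 -0.01 0 0 0;0.4 0 0 -0.035 0 0 0;0.4 0 0 -0.075 0 0 0;0.4 0 0 -0.115 0 0 0;0.4 0 0 -0.15 0 0 0;0.4 0 0 -0.17 0 0 0;0.4 0 0 -0.17 0 0 0")

```text
t: 24.1
ee_pos: [0.575, -0.0739, 0.2009]
tcp_rot: [3.137, -0.055, 0.018]
contact_force: [0.1, 0.1, 1.4]
grip_width: 0.0256
gripper_force: 0.0
```

```bash
python3 chk.py 8
python3 - <<'E'
from h import *
Y=w2t(cloud('scene',np.load('scene8.npy')))*1000
fp=Y[(Y[...,2]>50)&(Y[...,2]<62)&(abs(Y[...,1])<60)&(Y[...,0]>-40)&(Y[...,0]<20)]; print('plate top x',np.percentile(fp[:,0],[5,50,95]))
p=cv2.imread('pics/scene8.png');h=cv2.cvtColor(p,cv2.COLOR_BGR2HSV)
y=Y[(h[...,0]>20)&(h[...,0]<35)&(h[...,1]>150)&(h[...,2]>100)&(Y[...,1]<-100)&(Y[...,1]>-200)&(Y[...,0]>90)&(Y[...,0]<240)]
print('yellow',np.round(np.percentile(y,[2,50,98],axis=0),1).tolist())
plan([(t2w((.03,-.09,.19)),-91.95),(t2w((.155,-.145,.11)),-91.95),(t2w((.155,-.145,.063)),-91.95)])
E
```

```text
24.15 tcp tester [-38.7   1.  197.6] [ 3.13866419 -0.05497486  0.01049907] 0.02540537184997687 [-0.3  0.3 -0.1]
plate top x [-9.08377335 -3.34262576  0.96105541]
yellow [[136.9, -172.7, 70.8], [164.8, -145.4, 80.7], [194.7, -118.7, 89.8]]
shift [-0.091   0.0688  0.0071] rot [ 0.13 -0.39 -0.06] rows 2.7
shift [-0.055  0.125  0.08 ] rot [0. 0. 0.] rows 3.8
shift [0.    0.    0.047] rot [0. 0. 0.] rows 1.1Traceback (most recent call last):
  File "chk.py", line 9, in <module>
    P=Y[bl]; print('blue',len(P),np.round(np.percentile(P,[1,5,50,95,99],axis=0),1).tolist())
                                          ~~~~~~~~~~~~~^^^^^^^^^^^^^^^^^^^^^^^^^
    return _quantile_unchecked(
        a, q, axis, out, overwrite_input, method, keepdims, weights)
    return _ureduce(a,
                    func=_quantile_ureduce_func,
    ...<5 lines>...
                    overwrite_input=overwrite_input,
                    method=method)
    r = func(a, **kwargs)
    result = _quantile(arr,
                       quantiles=q,
    ...<2 lines>...
                       out=out,
                       weights=wgt)
    slices_having_nans = np.isnan(arr[-1, ...])
                                  ~~~^^^^^^^^^
IndexError: index -1 is out of bounds for axis 0 with size 0
```

Run:
```python
from h import *
p=cv2.imread('pics/scene8.png')[170:270,170:290];cv2.imwrite('pics/c8s.png',cv2.resize(p,None,fx=6,fy=6,interpolation=2))
```

```text
(no output)
```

View pics/c8s.png

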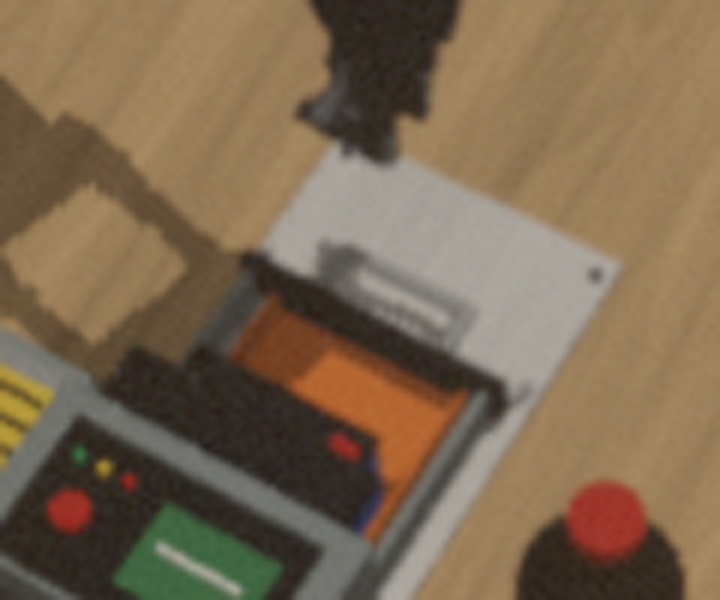

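Front plate bears on both cheek ends, at about (260,265) and (490,400) in the crop, so the tray is home. I've now viewed 11 pictures, one over the limit of 10, so I won't open any more. Next is the paddle.

Request:
jog_arm(commands="1 -0.03 0.022 0.002 0 0 0;1 -0.06 0.045 0.004 0 0 0;1 -0.091 0.0688 0.007 0 0 0;1 -0.091 0.0688 0.007 0 0 0;1 -0.091 0.0688 0.007 0 0 0")

```text
t: 24.57
ee_pos: [0.4761, -0.1384, 0.1847]
tcp_rot: [-3.139, 0.059, 0.005]
contact_force: [0.8, 0.5, -0.1]
grip_width: -0.0001
gripper_force: 0.0
```

Request:
jog_arm(commands="1 -0.015 0.03 0.01 0 0 0;1 -0.03 0.065 0.025 0 0 0;1 -0.045 0.1 0.05 0 0 0;1 -0.055 0.12 0.07 0 0 0;1 -0.055 0.125 0.08 0 0 0;1 -0.055 0.125 0.08 0 0 0;1 -0.055 0.125 0.08 0 0 0")

```text
t: 25.15
ee_pos: [0.4195, -0.2601, 0.1061]
tcp_rot: [-3.139, 0.054, 0.001]
contact_force: [0.9, 0.8, 0.1]
grip_width: 0.0
gripper_force: 0.0
```

Run:
```python
from h import *
s=robot.read_state(); print(s['t'],np.round(w2t(np.array(s['ee_pos']))*1000,1),s['grip_width'],s['joint_pos'])
```

```text
25.15 [ 153.1 -146.6  106.1] 4.8814219558400144e-05 [-8.00832814e-01  8.80069065e-02  1.93732598e+00  7.56840090e-04
  1.11802995e+00  8.04029992e-01]
```

Request:
jog_arm(commands="1 0 0 0.012 0 0 0;1 0 0 0.022 0 0 0;1 0 0 0.028 0 0 0;1 0 0 0.033 0 0 0;1 0 0 0.038 0 0 0;1 0 0 0.042 0 0 0;1 0 0 0.043 0 0 0;1 0 0 0.043 0 0 0")

```text
t: 25.82
ee_pos: [0.4197, -0.2605, 0.0638]
tcp_rot: [-3.14, 0.054, -0.002]
contact_force: [1.5, 4.5, 6.6]
grip_width: 0.0002
gripper_force: 3.1
```

Request:
jog_arm(commands="1 0 0 0.001 0 0 0;1 0 0 0.002 0 0 0;1 0 0 0.002 0 0 0")

```text
t: 26.07
ee_pos: [0.4198, -0.2607, 0.0628]
tcp_rot: [-3.14, 0.054, -0.001]
contact_force: [-1.3, 6.6, 11.2]
grip_width: -0.0003
gripper_force: 5.8
```

Request:
jog_arm(commands="1 0 0 0.001 0 0 0;1 0 0 0.002 0 0 0;1 0 0 0.002 0 0 0;1 0 0 0.002 0 0 0;1 0 0 0.002 0 0 0;1 0 0 0.002 0 0 0;1 0 0 0.002 0 0 0")

```text
t: 26.65
ee_pos: [0.4199, -0.2607, 0.0623]
tcp_rot: [-3.14, 0.053, -0.0]
contact_force: [-5.1, 10.0, 24.0]
grip_width: -0.0003
gripper_force: 12.5
```

Request:
jog_arm(commands="1 0 0 0 0 0 0;1 0 0 0 0 0 0;1 0 0 0 0 0 0;1 0 0 0 0 0 0;1 0 0 0 0 0 0;1 0 0 0 0 0 0")

```text
t: 27.15
ee_pos: [0.4199, -0.2608, 0.0623]
tcp_rot: [-3.14, 0.053, -0.0]
contact_force: [-5.8, 9.3, 24.7]
grip_width: -0.0002
gripper_force: 12.5
```

Request:
jog_arm(commands="1 0 0 -0.006 0 0 0;1 0 0 -0.015 0 0 0;1 0 0 -0.025 0 0 0;1 0 0 -0.04 0 0 0;1 0 0 -0.07 0 0 0;1 0 0 -0.1 0 0 0;1 0 0 -0.12 0 0 0;1 0 0 -0.12 0 0 0")

```text
t: 27.82
ee_pos: [0.421, -0.2631, 0.1847]
tcp_rot: [3.135, -0.054, 0.01]
contact_force: [0.8, -0.3, 0.4]
grip_width: 0.0001
gripper_force: 0.0
```

Run:
```python
from h import *
p,d=capture('scene'); h=cv2.cvtColor(p,cv2.COLOR_BGR2HSV); Y=w2t(cloud('scene',d))*1000
y=Y[(h[...,0]>20)&(h[...,0]<35)&(h[...,1]>150)&(h[...,2]>100)&(Y[...,1]<-100)&(Y[...,1]>-200)&(Y[...,0]>90)&(Y[...,0]<240)]
print('yellow',len(y),np.round(np.percentile(y,[2,50,98],axis=0),1).tolist())
fp=Y[(Y[...,2]>50)&(Y[...,2]<62)&(abs(Y[...,1])<60)&(Y[...,0]>-40)&(Y[...,0]<20)]; print('plate top x',np.percentile(fp[:,0],[5,50,95]))
s=robot.read_state(); print(s['t'],s['ee_pos'],s['contact_force'])
```

```text
yellow 273 [[136.8, -171.7, 69.7], [164.6, -143.5, 81.4], [194.7, -118.5, 90.7]]
plate top x [-8.90502026 -3.08357615  0.7087355 ]
27.8667 [ 0.42009972 -0.26215188  0.18206969] [-0.62148929  0.18082159 -0.43995456]
```

The paddle stayed at its stop for about 1.2 s and has sprung back. The tray is still home and the arm is clear of everything.

```bash
python3 -c "
from bench import robot
print(robot.sign_off())"
```

```text
the job is handed in; nothing more can be done
None
```

I turned the tray and started it into the rails, lowered the battery in with its terminals towards the nose, pushed the tray home, held the paddle at its stop for about 1.2 s and let it spring back, then handed in at about 28 s; I viewed 11 pictures, one over the limit of 10.

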